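Start three brew timers in pouring order

TASK

On the worktop left of the sink, tea is steeping in the white mug, the green mug and the glass tumbler, and each has its own brew timer with an orange cap standing just in front of it, on the robot's side. Start the timers in pouring order, the white mug's first, then the green mug's, and last the tumbler's, by tapping each orange cap lightly with the fingertips until it goes well down and stays down. Pick nothing up, leave the timers and everything else standing where they are, and finish with the hand clear.

Things in the scene. Friction and masses are not known exactly. Their poses are not given: they have to be found in the camera images.
- timer_white: the white speckled mug's tap-top brew timer: loose, 0.2 kg round white drum 68 mm across and 46 mm high on a rubber foot, small dark display on the -x side, orange cap on top (60 mm over all before it is tapped). All three timers look alike; each one's vessel is the one standing just behind it (about 11 cm in +x). Origin: centre of the underside, z up
- cap_white_top (a point): centre of the flat top of the orange cap (48 mm across) on the white speckled mug's timer; it moves down with the cap
- cap_white (a joint): travel of that cap straight down in m: near 0 = up (starts at 0 to 1.5 mm, timer off), 0.010 = hard stop. The timer starts once the cap is more than 6 mm down. It takes a steady 3 N to move, has no return spring, and stays where it is left
- timer_green: the dark green mug's tap-top brew timer: loose, 0.2 kg round white drum 68 mm across and 46 mm high on a rubber foot, small dark display on the -x side, orange cap on top (60 mm over all before it is tapped). All three timers look alike; each one's vessel is the one standing just behind it (about 11 cm in +x). Origin: centre of the underside, z up
- cap_green_top (a point): centre of the flat top of the orange cap (48 mm across) on the dark green mug's timer; it moves down with the cap
- cap_green (a joint): travel of that cap straight down in m: near 0 = up (starts at 0 to 1.5 mm, timer off), 0.010 = hard stop. The timer starts once the cap is more than 6 mm down. It takes a steady 3 N to move, has no return spring, and stays where it is left
- timer_glass: the clear glass tumbler's tap-top brew timer: loose, 0.2 kg round white drum 68 mm across and 46 mm high on a rubber foot, small dark display on the -x side, orange cap on top (60 mm over all before it is tapped). All three timers look alike; each one's vessel is the one standing just behind it (about 11 cm in +x). Origin: centre of the underside, z up
- cap_glass_top (a point): centre of the flat top of the orange cap (48 mm across) on the clear glass tumbler's timer; it moves down with the cap
- cap_glass (a joint): travel of that cap straight down in m: near 0 = up (starts at 0 to 1.5 mm, timer off), 0.010 = hard stop. The timer starts once the cap is more than 6 mm down. It takes a steady 3 N to move, has no return spring, and stays where it is left
- mug_white: white speckled stoneware mug, 78 mm across, 100 mm tall, handle pointing roughly away from the robot. Origin on the underside, between bowl and handle: the bowl's centre is 17 mm along its +y, the handle reaches 57 mm along its -y
- mug_green: dark green mug (the one left of the sink), 90 mm across, 92 mm tall, handle pointing roughly away from the robot. Origin on the underside: the bowl's centre is 17 mm along its +y, the handle reaches 62 mm along its -y
- tumbler: clear glass tumbler (the one left of the sink), 81 mm across, 91 mm tall; origin centre of the underside
- tea_box: green box of tea bags (the one left of the sink), 67x127x87 mm, at the back; origin centre of the underside
- sugar_jar: clip-top glass jar, 97 mm across, 142 mm tall, at the back; origin centre of the underside
- coffee_scoop: steel scoop, 131 mm long, 24 mm high, lying front right; origin centre of the underside
- teaspoon: steel teaspoon, 139 mm long, 10 mm high, lying front right; origin centre of the underside
- lemon: the single lemon in front of the sink, 71x53x51 mm; origin on its underside
Not all that is in view belongs to the job. Leave any blue or red look-alike of the timer_glass alone.

How it is judged (in metres and radians):
On the way, in this order (a step that is already met when the one before it is completed fails the run):
1. the white mug's timer is started first (value of joint cap_white above 0.006 m and value of joint each of cap_green, cap_glass below 0.006 m), for 0.1 s.
2. then the green mug's (value of joint each of cap_white, cap_green above 0.006 m and value of joint cap_glass below 0.006 m), for 0.1 s.
3. last the tumbler's (value of joint each of cap_white, cap_green, cap_glass above 0.006 m), for 0.1 s.
At the end, for the whole second after the job is handed in: All three caps are more than 6 mm down; every timer, the vessels, tea box, sugar jar, scoop, teaspoon and lemon are within 25 mm of where they began, and the timers are at rest (all of step 3 and distance of each of timer_white, timer_green, timer_glass, mug_white, mug_green, tumbler, tea_box, sugar_jar, coffee_scoop, teaspoon, lemon from where it was at the start of the episode below 0.025 m and linear speed of each of timer_white, timer_green, timer_glass below 0.02 m/s); the robot touches nothing.
It fails at once if a timer is pushed harder than a light tap (over 25 N) (contact force between any of the fingers, the arm and timer_white above 25 N or contact force between any of the fingers, the arm and timer_green above 25 N or contact force between any of the fingers, the arm and timer_glass above 25 N).
It fails at once if a timer is lifted (8 mm) (height (world z) of any of timer_white, timer_green, timer_glass above 0.008 m).
It fails at once if a timer is tipped (0.3 rad) or shoved away (25 mm) (distance of any of timer_white, timer_green, timer_glass from where it was at the start of the episode above 0.025 m or angle between any of timer_white, timer_green, timer_glass's own z axis and vertical above 0.3 rad).
It fails at once if a mug or the tumbler is moved (25 mm) or tipped (0.3 rad) (distance of any of mug_white, mug_green, tumbler from where it was at the start of the episode above 0.025 m or angle between any of mug_white, mug_green, tumbler's own z axis and vertical above 0.3 rad).
It fails at once if the tea box, sugar jar, scoop, teaspoon or lemon is moved (25 mm) or tipped (distance of any of tea_box, sugar_jar, coffee_scoop, teaspoon, lemon from where it was at the start of the episode above 0.025 m or angle between any of tea_box, sugar_jar, coffee_scoop, teaspoon's own z axis and vertical above 0.3 rad).
It also fails if it takes over 45 s, if anything falls off the work surface, if the arm or the gripper's body presses on something with over 40 N, if the wrist force passes 120 N, or if a joint passes its speed limit or range.

ROBOT

A 6-joint arm with a two-finger parallel gripper is mounted at the origin on a cart in front of the work surface, level with it; the furniture and walls round the work are solid. World frame = base frame: x ahead of the robot, y to its left, z up, the work surface at z = 0. Lengths are in m, angles in degrees, forces in N, time in s.
With the tool pointing down it reaches from about 0.3 to 0.75 m from the base axis. Payload 8.5 kg.
Tool frame: the origin (TCP) lies midway between the tips of the shut fingers; the grasp point (between the pads) lies 19 mm behind it (env.pinch_z is the z of the grasp point in the tool frame, in m); z points along the fingers, y is the line along which they close (so a half turn about z gives the same grasp; the last joint's range is limited). The gripper opens to 85 mm and grips with 20 to 120 N. Pads are 22 mm wide; open, the fingers measure 114 mm over their backs; the gripper's body (76 mm by 85 mm) begins 54 mm behind the grasp point. The pads swing forward as they close: fully open they stand 13 mm farther back than shut.
Start: joints at [59.513, 21.807, 74.336, -0, 83.858, -12.336], TCP at [0.171, 0.523, 0.231] pointing down, gripper open.
Joint ranges: [-178.18, 178.18], [-50.72, 133.34], [12.68, 142.11], [-81.47, 261.47], [9.98, 163.14], [-165.26, 165.26]. Speed limits (degrees/s): [136.94, 136.94, 180, 180, 180, 180].

INTERFACE

Orientations are given as a 3x3 rotation matrix whose columns are the frame's x, y, z axes.
In Python, from rig import env gives the robot as it stands.
- The arm moves only by the tool arm_command, never from a script. Its argument "deltas" is a list of rows, each an object of numbers: "rx", "ry", "rz": the turn, a rotation vector about the tool's x, y, z in rad; "dx", "dy", "dz": the shift along the tool's x, y, z in m; "fingers": the finger opening in m, from 0 to 0.0854. In form: [{"rx": .., "ry": .., "rz": .., "dx": .., "dy": .., "dz": .., "fingers": ..}, ...]. A call has 1 to 12 rows; each row shifts and turns the commanded pose from where the row before left it, along the tool's axes as they then stand; what a row does not reach is not made up. A row lasts 1/10 s, in which the tool goes at most 50 mm and 8.59 degrees, less where a joint would pass 70% of its speed; a pose out of reach is approached as far as the arm can. A call is refused whole if a number of a shift passes 0.05 or a number of a turn 0.15, either way. A call with a gripper value outside its range is refused whole. The fingers move at their own pace and stop on an object; "squeeze" is the grip in N (left out, the last holds). Time passes only in rows, so rows that do not move let the fingers close. It gives the time, the measured TCP pose, the force, the opening and the grip force at its end, in the units of the state.
- env.observe(): the state, without advancing time (a new reading comes with each control period).
- env.get_image(name): name is "scene" or "top" or "wrist"; returns a dict with "color" (400x640x3 uint8, blue, green, red), "camera_matrix" (3x3 intrinsics, pixels), "eye" and "orientation" of the camera in the world. Camera axes: x right, y up, looking along -z (the intrinsics and any distortion apply to the point x, -y, -z); pixel columns grow to the right and rows downward; lengths in m; the calibration is good to about 2 mm. A picture is of the moment at which its call begins. There is no depth.
- env.close_job(): hands the job in; it is judged then, once.
Trained networks look in a picture, given as the dict that the camera call returned (one of the last four; its "shot" number tells which), for a name from the list of things; names that differ only in an ending like _2 or _b are one class to them, and where a whole thing is asked for, a point or a joint stands for the part that bears it (a point fixed in the world has none). Each returns a list of dicts, best first, with "p" (0 to 1); they miss things now and then, are a little off and sometimes report something else, mostly with a low value. They report only what shows in the picture. A call takes as long as a camera call. They do not tell look-alikes from the thing itself.
- env.look_for(query, picture): "box" ([left, top, right, bottom] in pixels, round what is visible of it).
- env.tip_of(query, picture): "location" ([column, row] in pixels: a listed point, or the origin of a listed thing).
The state is a dict: "time_s": time; "q": joint angles; "qvel": joint speeds; "joint_efforts": joint torques, N m; "position": TCP position; "tool_rot": TCP orientation; "ft_force": force on the tool from outside, world axes, zero at the start; "wrist_torque": the same for the moment, N m; "grip_width": finger opening in m; "gripper_force": force on a finger pad.
Only numpy, scipy, OpenCV 4.12 (cv2) and the standard library are available. Lean on these libraries where they do the work, as an engineer would, in place of code of your own. Each camera call takes 0.05 s, during which the arm holds its last target. There are 200 camera calls.

## Working session

There is one attempt and no reset: what is moved stays moved. The work goes in short steps, Python scripts to look and compute and a tool call to move; the robot and the scene stay as the last step left them, time stands still between calls to the robot, and variables do not carry over. Pictures are saved under pics/ and viewed, at most 10 in all, crops included, and the job is handed in when it is done.

Besides the shell and the picture viewer there is one more tool, called after "Call:" in YAML: its name, and indented under it one key for each argument. arm_command: Moves the arm, as the interface text tells. Its arguments: {"type":"object","properties":{"deltas":{"type":"array"},"squeeze":{"type":"number"}},"required":["deltas"]}

```bash
mkdir -p pics
cat > h.py <<'E'
import numpy as np, cv2
from rig import env
def ray(im,px):
    K=np.array(im["camera_matrix"]);R=np.array(im["orientation"])
    d=np.linalg.inv(K)@np.array([px[0],px[1],1.]);d=R@np.array([d[0],-d[1],-d[2]])
    return np.array(im["eye"]),d
def at_z(im,px,z):
    e,d=ray(im,px);return e+d*(z-e[2])/d[2]
E
python3 - <<'E'
from h import *
o=env.observe();print(o["position"],o["tool_rot"],o["time_s"],o["grip_width"])
for n in("scene","top"):
    im=env.get_image(n);cv2.imwrite(f"pics/{n}0.png",im["color"]);print(n,im["eye"])
    for c in("cap_white_top","cap_green_top","cap_glass_top"):
        for r in env.tip_of(c,im)[:5]:print(c,r["p"],np.round(r["location"],1),at_z(im,r["location"],.06).round(3))
    for c in("mug_white","mug_green","tumbler"):
        for r in env.look_for(c,im)[:3]:print(c,r["p"],np.round(r["box"]))
E
```

```text
[0.1711794  0.5223591  0.23069138] [[-9.50254332e-01  3.11474125e-01 -7.57682925e-04]
 [ 3.11474896e-01  9.50253455e-01 -1.32670962e-03]
 [ 3.06755098e-04 -1.49671078e-03 -9.99998833e-01]] 0.0 0.08532982436483419
scene [-0.21381356  0.60733923  1.41615657]
cap_white_top 0.58 [339.5 219.1] [ 0.474 -0.115  0.06 ]
cap_green_top 0.68 [395.3 204.9] [ 0.381 -0.316  0.06 ]
cap_green_top 0.46 [250.1 275.8] [0.504 0.269 0.06 ]
cap_glass_top 0.69 [327.9 246.9] [ 0.414 -0.002  0.06 ]
cap_glass_top 0.49 [247.7 213.3] [0.72  0.118 0.06 ]
cap_glass_top 0.48 [294.1 242.9] [0.506 0.075 0.06 ]
cap_glass_top 0.48 [290.3 278.5] [0.406 0.176 0.06 ]
mug_white 0.73 [307. 185. 336. 213.]
mug_green 0.65 [213. 238. 242. 271.]
tumbler 0.59 [264. 214. 283. 244.]
tumbler 0.24 [388. 191. 403. 214.]
top [ 0.41864971 -0.12688965  1.40817588]
cap_white_top 0.71 [312.5 236.2] [ 0.479 -0.12   0.06 ]
cap_green_top 0.72 [168.5 226.5] [0.503 0.287 0.06 ]
cap_glass_top 0.68 [275.8 257.4] [ 0.419 -0.018  0.06 ]
cap_glass_top 0.63 [205.9 256.1] [0.42  0.179 0.06 ]
cap_glass_top 0.6 [439.3 258.8] [ 0.419 -0.479  0.06 ]
cap_glass_top 0.46 [243.9 223.9] [0.512 0.074 0.06 ]
mug_white 0.15 [305. 236. 321. 246.]
mug_green 0.85 [152. 159. 187. 203.]
tumbler 0.66 [229. 174. 256. 203.]
```

Run:
```python
import cv2
t=cv2.imread("pics/top0.png")[130:300,130:350]
cv2.imwrite("pics/topc.png",cv2.resize(t,None,fx=3.5,fy=3.5,interpolation=2))
t=cv2.imread("pics/scene0.png")[160:310,200:420]
cv2.imwrite("pics/scenec.png",cv2.resize(t,None,fx=3.5,fy=3.5,interpolation=2))
```

```text
(no output)
```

View pics/topc.png

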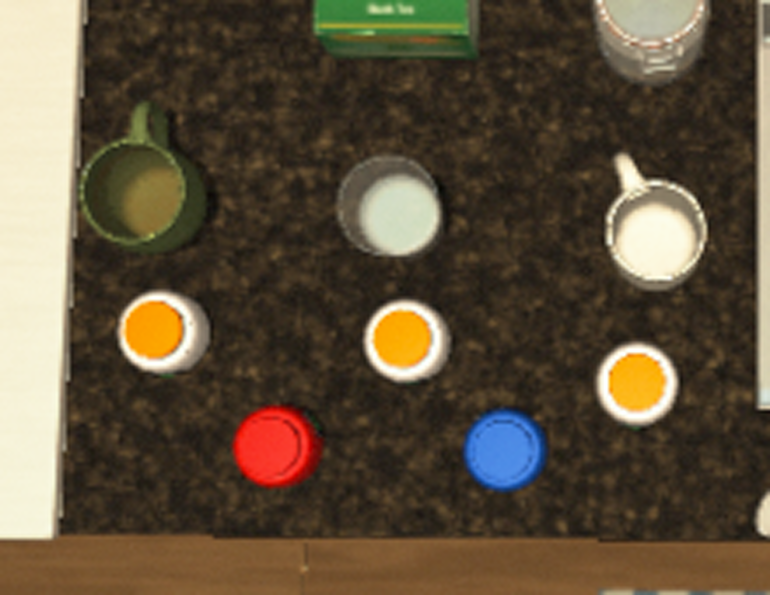

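View pics/scenec.png

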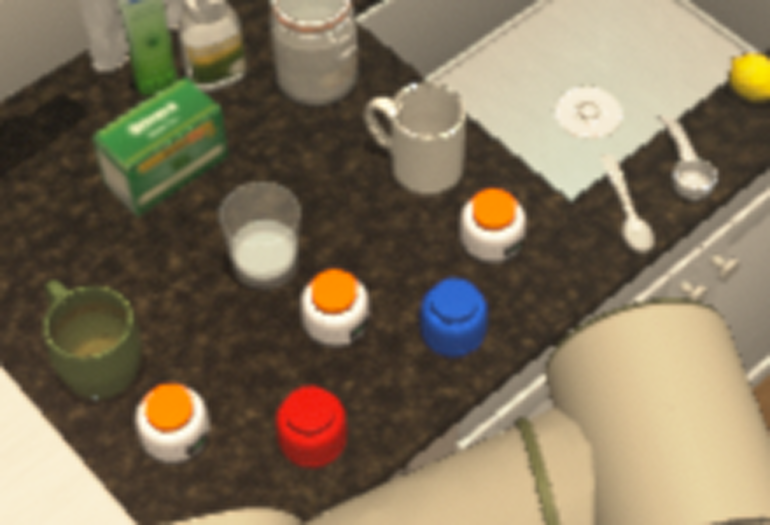

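View pics/top0.png

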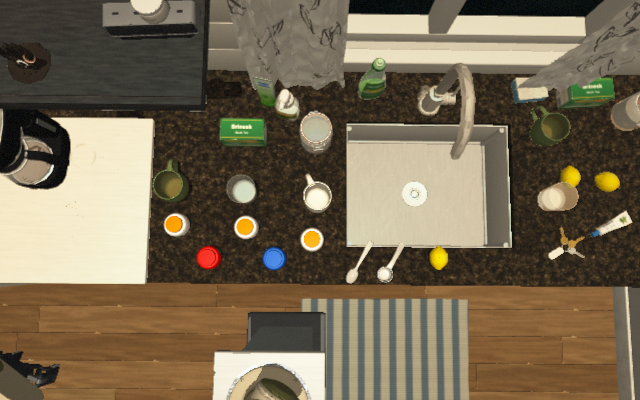

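The top view shows three orange caps on white drums: white mug's at (312,239), green mug's at (174,224), tumbler's at (245,227). Each vessel is right behind its own timer, confirmed in both enlarged crops. Red (209,258) and blue (274,259) are look-alikes to be left alone. Next I segment the orange and cross-check the two views.

Run:
```python
from h import *
P={}
for n in("scene","top"):
    im=env.get_image(n);h=cv2.cvtColor(im["color"],cv2.COLOR_BGR2HSV)
    m=cv2.inRange(h,(8,200,150),(20,255,255))
    N,_,st,c=cv2.connectedComponentsWithStats(m)
    for i in range(1,N):
        if st[i,4]>80:
            p=at_z(im,c[i],.0595);print(n,c[i].round(1),st[i],p.round(4));P.setdefault(n,[]).append(ray(im,c[i]))
for e,d in P["scene"]:
    for f,g in P["top"]:
        A=np.c_[d,-g];s,r,_,_=np.linalg.lstsq(A,f-e,rcond=None)
        if r[0]**.5<.01:print((((e+d*s[0])+(f+g*s[1]))/2).round(4),"gap",r[0]**.5)
```

```text
scene [340.7 218.9] [335 214  12  11 109] [ 0.4714 -0.1192  0.0595]
scene [294.9 242.4] [289 237  13  12 120] [0.5055 0.0715 0.0595]
scene [247.7 275.8] [242 270  13  13 132] [0.5097 0.2744 0.0595]
top [173.5 223.6] [166 216  16  16 203] [0.511  0.2738 0.0595]
top [242.8 223.9] [237 219  16  14 105] [0.5121 0.0776 0.0595]
[0.5086 0.0745 0.0606] gap 0.008783340684461294
[0.5109 0.2741 0.0578] gap 0.0006074610479326337
```

Run:
```python
from h import *
P={}
for n in("scene","top"):
    im=env.get_image(n);h=cv2.cvtColor(im["color"],cv2.COLOR_BGR2HSV)
    m=cv2.inRange(h,(8,170,190),(24,255,255))
    N,_,st,c=cv2.connectedComponentsWithStats(m)
    for i in range(1,N):
        if st[i,4]>80:
            p=at_z(im,c[i],.0595);print(n,c[i].round(1),st[i],p.round(4));P.setdefault(n,[]).append(ray(im,c[i]))
for e,d in P["scene"]:
    for f,g in P["top"]:
        A=np.c_[d,-g];s,r,_,_=np.linalg.lstsq(A,f-e,rcond=None)
        if r[0]**.5<.01:print((((e+d*s[0])+(f+g*s[1]))/2).round(4),"gap",r[0]**.5)
```

```text
scene [340.6 219.1] [335 214  13  12 118] [ 0.4711 -0.1184  0.0595]
scene [295.  242.5] [289 237  13  12 128] [0.505  0.0717 0.0595]
scene [247.8 275.8] [242 270  13  13 141] [0.5096 0.2743 0.0595]
top [606.9 181.6] [597 173  23  17 101] [ 0.6445 -0.9671  0.0595]
top [173.5 223.6] [166 216  16  16 206] [0.5111 0.2739 0.0595]
top [244.4 226.3] [237 219  16  16 200] [0.5055 0.0729 0.0595]
top [311.3 238.6] [304 231  16  16 198] [ 0.4724 -0.1171  0.0595]
[ 0.4717 -0.1177  0.0597] gap 0.0018410043391097197
[0.505  0.0724 0.0604] gap 0.0012308507008602643
[0.5109 0.2741 0.0577] gap 0.0008249940491610319
```

Call:
arm_command:
  deltas:
    - {"fingers": 0,"dx": -0.01,"dy": -0.0105}
    - {"fingers": 0,"dx": -0.02,"dy": -0.0215}
    - {"fingers": 0,"dx": -0.025,"dy": -0.0265}
    - {"fingers": 0,"dx": -0.025,"dy": -0.0265}
    - {"fingers": 0,"dx": -0.025,"dy": -0.0265}
    - {"fingers": 0,"dx": -0.025,"dy": -0.0265}
    - {"fingers": 0,"dx": -0.025,"dy": -0.0265}
    - {"fingers": 0,"dx": -0.025,"dy": -0.0265}
    - {"fingers": 0,"dx": -0.025,"dy": -0.0265}
    - {"fingers": 0,"dx": -0.025,"dy": -0.0265}
    - {"fingers": 0,"dx": -0.025,"dy": -0.0265}
    - {"fingers": 0,"dx": -0.025,"dy": -0.0265}

```text
invalid input
```

Call:
arm_command:
  deltas:
    - {"dx": -0.025,"dy": -0.0265}
    - {"dx": -0.025,"dy": -0.0265}
    - {"dx": -0.025,"dy": -0.0265}
    - {"dx": -0.025,"dy": -0.0265}
    - {"dx": -0.025,"dy": -0.0265}
    - {"dx": -0.025,"dy": -0.0265}
    - {"dx": -0.025,"dy": -0.0265}
    - {"dx": -0.02,"dy": -0.022,"dz": 0.02}
    - {"dx": -0.01,"dy": -0.01,"dz": 0.03}
    - {"dz": 0.03}
    - {"dz": 0.02}
    - {}

```text
invalid input
```

```bash
cat > d.py <<'E'
import sys
from h import *
o=env.observe();R=np.array(o["tool_rot"]);p=np.array(o["position"])
print(o["time_s"],p.round(4),"F",np.round(o["ft_force"],2),"w",o["grip_width"],"q",np.round(o["q"],1))
t={"white":(.4717,-.1177),"glass":(.505,.0724),"green":(.5105,.274)}
for k,v in t.items(): print(k,"tool delta to z=.065",(R.T@(np.array([*v,.065])-p)).round(4))
E
python3 d.py
```

```text
0.9 [0.1713 0.5226 0.2313] F [-0.6   0.71 -0.01] w 0.0853074601296405 q [ 59.5  21.8  74.3  -0.   83.9 -12.3]
white tool delta to z=.065 [-0.4849 -0.5149  0.1663]
glass tool delta to z=.065 [-0.4573 -0.3238  0.1663]
green tool delta to z=.065 [-0.3997 -0.1306  0.1663]
```

The call was rejected, probably because every key must be present in each row.

Call:
arm_command:
  deltas:
    - {"rx": 0,"ry": 0,"rz": 0,"dx": -0.01,"dy": -0.0105,"dz": 0,"fingers": 0}
    - {"rx": 0,"ry": 0,"rz": 0,"dx": -0.02,"dy": -0.0215,"dz": 0,"fingers": 0}
    - {"rx": 0,"ry": 0,"rz": 0,"dx": -0.025,"dy": -0.0265,"dz": 0,"fingers": 0}
    - {"rx": 0,"ry": 0,"rz": 0,"dx": -0.025,"dy": -0.0265,"dz": 0,"fingers": 0}
    - {"rx": 0,"ry": 0,"rz": 0,"dx": -0.025,"dy": -0.0265,"dz": 0,"fingers": 0}
    - {"rx": 0,"ry": 0,"rz": 0,"dx": -0.025,"dy": -0.0265,"dz": 0,"fingers": 0}
    - {"rx": 0,"ry": 0,"rz": 0,"dx": -0.025,"dy": -0.0265,"dz": 0,"fingers": 0}
    - {"rx": 0,"ry": 0,"rz": 0,"dx": -0.025,"dy": -0.0265,"dz": 0,"fingers": 0}
    - {"rx": 0,"ry": 0,"rz": 0,"dx": -0.025,"dy": -0.0265,"dz": 0,"fingers": 0}
    - {"rx": 0,"ry": 0,"rz": 0,"dx": -0.025,"dy": -0.0265,"dz": 0,"fingers": 0}

```text
time_s: 1.9
position: [0.3139, 0.2171, 0.2314]
tool_rot: [[-0.95, 0.312, 0.0], [0.312, 0.95, -0.0], [-0.0, 0.0, -1.0]]
ft_force: [-0.2, 0.3, 0.3]
grip_width: 0.0003
gripper_force: 0.0
```

```bash
python3 d.py
```

```text
1.9 [0.3139 0.2171 0.2314] F [-0.23  0.3   0.35] w 0.00033405364090402626 q [ 16.8   4.6  97.9  -0.   77.5 -55.1]
white tool delta to z=.065 [-0.2542 -0.269   0.1665]
glass tool delta to z=.065 [-0.2266 -0.078   0.1665]
green tool delta to z=.065 [-0.169   0.1153  0.1665]
```

Call:
arm_command:
  deltas:
    - {"rx": 0,"ry": 0,"rz": 0,"dx": -0.025,"dy": -0.0265,"dz": 0,"fingers": 0}
    - {"rx": 0,"ry": 0,"rz": 0,"dx": -0.025,"dy": -0.0265,"dz": 0,"fingers": 0}
    - {"rx": 0,"ry": 0,"rz": 0,"dx": -0.025,"dy": -0.0265,"dz": 0,"fingers": 0}
    - {"rx": 0,"ry": 0,"rz": 0,"dx": -0.025,"dy": -0.0265,"dz": 0,"fingers": 0}
    - {"rx": 0,"ry": 0,"rz": 0,"dx": -0.025,"dy": -0.0265,"dz": 0,"fingers": 0}
    - {"rx": 0,"ry": 0,"rz": 0,"dx": -0.025,"dy": -0.0265,"dz": 0,"fingers": 0}
    - {"rx": 0,"ry": 0,"rz": 0,"dx": -0.025,"dy": -0.0265,"dz": 0.01,"fingers": 0}
    - {"rx": 0,"ry": 0,"rz": 0,"dx": -0.025,"dy": -0.0265,"dz": 0.02,"fingers": 0}
    - {"rx": 0,"ry": 0,"rz": 0,"dx": -0.025,"dy": -0.0265,"dz": 0.03,"fingers": 0}
    - {"rx": 0,"ry": 0,"rz": 0,"dx": -0.02,"dy": -0.0205,"dz": 0.03,"fingers": 0}
    - {"rx": 0,"ry": 0,"rz": 0,"dx": -0.009,"dy": -0.01,"dz": 0.03,"fingers": 0}
    - {"rx": 0,"ry": 0,"rz": 0,"dx": 0,"dy": 0,"dz": 0.02,"fingers": 0}

```text
time_s: 3.1
position: [0.4709, -0.1175, 0.0895]
tool_rot: [[-0.95, 0.314, -0.001], [0.314, 0.95, 0.0], [0.001, -0.0, -1.0]]
ft_force: [0.5, -0.2, 0.7]
grip_width: 0.0003
gripper_force: 0.0
```

```bash
python3 d.py
python3 - <<'E'
from h import *
im=env.get_image("wrist");cv2.imwrite("pics/w1.png",im["color"])
for r in env.tip_of("cap_white_top",im)[:2]:print(r["p"],r["location"],at_z(im,r["location"],.0597).round(4))
E
```

```text
3.1 [ 0.4709 -0.1175  0.0895] F [ 0.52 -0.18  0.72] w 0.0003219302145856577 q [-28.   24.8  96.6  -0.   58.7 -99.7]
white tool delta to z=.065 [-0.0009  0.0001  0.0245]
glass tool delta to z=.065 [0.0271 0.191  0.0245]
green tool delta to z=.065 [0.0852 0.3842 0.0246]
0.76 [326.7, 238.0] [ 0.4739 -0.1188  0.0597]
```

View pics/w1.png

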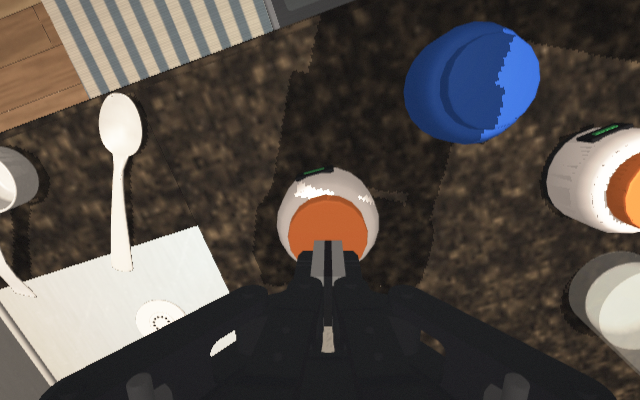

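The shut fingertips are over the orange cap at (327,235), clear of its rim. I'll start down slowly.

Call:
arm_command:
  deltas:
    - {"rx": 0,"ry": 0,"rz": 0,"dx": -0.001,"dy": 0,"dz": 0.012,"fingers": 0}
    - {"rx": 0,"ry": 0,"rz": 0,"dx": 0,"dy": 0,"dz": 0.01,"fingers": 0}
    - {"rx": 0,"ry": 0,"rz": 0,"dx": 0,"dy": 0,"dz": 0.003,"fingers": 0}
    - {"rx": 0,"ry": 0,"rz": 0,"dx": 0,"dy": 0,"dz": 0.0015,"fingers": 0}
    - {"rx": 0,"ry": 0,"rz": 0,"dx": 0,"dy": 0,"dz": 0.0015,"fingers": 0}
    - {"rx": 0,"ry": 0,"rz": 0,"dx": 0,"dy": 0,"dz": 0.0015,"fingers": 0}
    - {"rx": 0,"ry": 0,"rz": 0,"dx": 0,"dy": 0,"dz": 0.0015,"fingers": 0}
    - {"rx": 0,"ry": 0,"rz": 0,"dx": 0,"dy": 0,"dz": 0.0015,"fingers": 0}

```text
time_s: 4.0
position: [0.4725, -0.116, 0.0589]
tool_rot: [[-0.95, 0.311, 0.0], [0.311, 0.95, -0.0], [-0.0, -0.0, -1.0]]
ft_force: [-0.5, 0.4, 2.0]
grip_width: 0.0001
gripper_force: 1.5
```

Call:
arm_command:
  deltas:
    - {"rx": 0,"ry": 0,"rz": 0,"dx": 0,"dy": 0,"dz": 0.0015,"fingers": 0}
    - {"rx": 0,"ry": 0,"rz": 0,"dx": 0,"dy": 0,"dz": 0.0015,"fingers": 0}
    - {"rx": 0,"ry": 0,"rz": 0,"dx": 0,"dy": 0,"dz": 0.0015,"fingers": 0}
    - {"rx": 0,"ry": 0,"rz": 0,"dx": 0,"dy": 0,"dz": 0.001,"fingers": 0}

```text
time_s: 4.4
position: [0.4724, -0.116, 0.0533]
tool_rot: [[-0.95, 0.312, 0.0], [0.312, 0.95, -0.0], [-0.0, -0.0, -1.0]]
ft_force: [-0.6, 0.3, 3.2]
grip_width: 0.0001
gripper_force: 1.5
```

Call:
arm_command:
  deltas:
    - {"rx": 0,"ry": 0,"rz": 0,"dx": 0,"dy": 0,"dz": 0.001,"fingers": 0}
    - {"rx": 0,"ry": 0,"rz": 0,"dx": 0,"dy": 0,"dz": 0.0007,"fingers": 0}
    - {"rx": 0,"ry": 0,"rz": 0,"dx": 0,"dy": 0,"dz": 0,"fingers": 0}

```text
time_s: 4.7
position: [0.4724, -0.116, 0.0515]
tool_rot: [[-0.95, 0.312, -0.0], [0.312, 0.95, 0.0], [0.0, -0.0, -1.0]]
ft_force: [0.8, 0.4, 1.0]
grip_width: -0.0
gripper_force: 0.4
```

Call:
arm_command:
  deltas:
    - {"rx": 0,"ry": 0,"rz": 0,"dx": 0,"dy": 0,"dz": -0.005,"fingers": 0}
    - {"rx": 0,"ry": 0,"rz": 0,"dx": 0,"dy": 0,"dz": -0.015,"fingers": 0}
    - {"rx": 0,"ry": 0,"rz": 0,"dx": 0,"dy": 0,"dz": -0.03,"fingers": 0}
    - {"rx": 0,"ry": 0,"rz": 0,"dx": 0,"dy": 0,"dz": -0.03,"fingers": 0}
    - {"rx": 0,"ry": 0,"rz": 0,"dx": 0,"dy": 0,"dz": -0.02,"fingers": 0}
    - {"rx": 0,"ry": 0,"rz": 0,"dx": 0.003,"dy": 0.014,"dz": 0,"fingers": 0}
    - {"rx": 0,"ry": 0,"rz": 0,"dx": 0.006,"dy": 0.028,"dz": 0,"fingers": 0}
    - {"rx": 0,"ry": 0,"rz": 0,"dx": 0.007,"dy": 0.031,"dz": 0,"fingers": 0}
    - {"rx": 0,"ry": 0,"rz": 0,"dx": 0.007,"dy": 0.031,"dz": 0,"fingers": 0}
    - {"rx": 0,"ry": 0,"rz": 0,"dx": 0.007,"dy": 0.031,"dz": 0,"fingers": 0}
    - {"rx": 0,"ry": 0,"rz": 0,"dx": 0.007,"dy": 0.031,"dz": 0,"fingers": 0}
    - {"rx": 0,"ry": 0,"rz": 0,"dx": 0.007,"dy": 0.031,"dz": 0,"fingers": 0}

```text
time_s: 5.9
position: [0.4911, 0.087, 0.1506]
tool_rot: [[-0.95, 0.311, -0.002], [0.311, 0.95, 0.0], [0.002, -0.0, -1.0]]
ft_force: [-0.2, -0.3, -0.1]
grip_width: 0.0002
gripper_force: 0.0
```

Call:
arm_command:
  deltas:
    - {"rx": 0,"ry": 0,"rz": 0,"dx": 0.007,"dy": 0.031,"dz": 0,"fingers": 0}
    - {"rx": 0,"ry": 0,"rz": 0,"dx": 0.007,"dy": 0.031,"dz": 0,"fingers": 0}
    - {"rx": 0,"ry": 0,"rz": 0,"dx": 0.007,"dy": 0.031,"dz": 0,"fingers": 0}
    - {"rx": 0,"ry": 0,"rz": 0,"dx": 0.007,"dy": 0.031,"dz": 0,"fingers": 0}
    - {"rx": 0,"ry": 0,"rz": 0,"dx": 0.007,"dy": 0.031,"dz": 0,"fingers": 0}
    - {"rx": 0,"ry": 0,"rz": 0,"dx": 0.004,"dy": 0.02,"dz": 0.01,"fingers": 0}
    - {"rx": 0,"ry": 0,"rz": 0,"dx": 0.002,"dy": 0.01,"dz": 0.02,"fingers": 0}
    - {"rx": 0,"ry": 0,"rz": 0,"dx": 0,"dy": 0,"dz": 0.02,"fingers": 0}
    - {"rx": 0,"ry": 0,"rz": 0,"dx": 0,"dy": 0,"dz": 0.01,"fingers": 0}
    - {"rx": 0,"ry": 0,"rz": 0,"dx": 0,"dy": 0,"dz": 0,"fingers": 0}

```text
time_s: 6.9
position: [0.5094, 0.2735, 0.0898]
tool_rot: [[-0.95, 0.311, -0.004], [0.311, 0.95, -0.001], [0.003, -0.002, -1.0]]
ft_force: [0.1, -0.0, 0.6]
grip_width: 0.0002
gripper_force: 0.0
```

```bash
python3 d.py
python3 - <<'E'
from h import *
im=env.get_image("wrist");cv2.imwrite("pics/w2.png",im["color"])
for r in env.tip_of("cap_green_top",im)[:2]:print(r["p"],r["location"],at_z(im,r["location"],.0597).round(4))
E
```

```text
6.9 [0.5094 0.2735 0.0898] F [ 0.06 -0.04  0.59] w 0.00020967216695131193 q [ 16.5  32.4  81.4   0.   66.4 -55.3]
white tool delta to z=.065 [-0.0861 -0.3834  0.0254]
glass tool delta to z=.065 [-0.0586 -0.1924  0.025 ]
green tool delta to z=.065 [-0.001   0.0009  0.0248]
0.66 [330.8, 237.8] [0.5131 0.2745 0.0597]
```

View pics/w2.png

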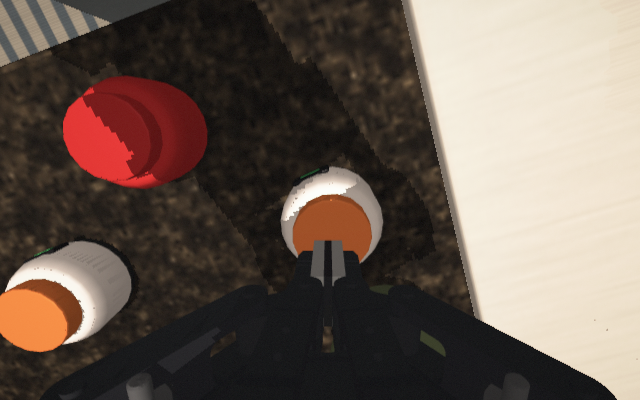

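The fingers are over the green mug's cap at (331,235), with the untouched tumbler cap at lower left (40,320). Same descent as before.

Call:
arm_command:
  deltas:
    - {"rx": 0,"ry": 0,"rz": 0,"dx": -0.001,"dy": 0.001,"dz": 0.012,"fingers": 0}
    - {"rx": 0,"ry": 0,"rz": 0,"dx": 0,"dy": 0,"dz": 0.01,"fingers": 0}
    - {"rx": 0,"ry": 0,"rz": 0,"dx": 0,"dy": 0,"dz": 0.003,"fingers": 0}
    - {"rx": 0,"ry": 0,"rz": 0,"dx": 0,"dy": 0,"dz": 0.0015,"fingers": 0}
    - {"rx": 0,"ry": 0,"rz": 0,"dx": 0,"dy": 0,"dz": 0.0015,"fingers": 0}
    - {"rx": 0,"ry": 0,"rz": 0,"dx": 0,"dy": 0,"dz": 0.0015,"fingers": 0}
    - {"rx": 0,"ry": 0,"rz": 0,"dx": 0,"dy": 0,"dz": 0.0015,"fingers": 0}
    - {"rx": 0,"ry": 0,"rz": 0,"dx": 0,"dy": 0,"dz": 0.0015,"fingers": 0}

```text
time_s: 7.8
position: [0.5119, 0.2742, 0.0592]
tool_rot: [[-0.95, 0.311, 0.0], [0.311, 0.95, 0.0], [-0.0, 0.0, -1.0]]
ft_force: [-1.2, 0.3, -0.1]
grip_width: -0.0002
gripper_force: 0.0
```

Call:
arm_command:
  deltas:
    - {"rx": 0,"ry": 0,"rz": 0,"dx": 0,"dy": 0,"dz": 0.0015,"fingers": 0}
    - {"rx": 0,"ry": 0,"rz": 0,"dx": 0,"dy": 0,"dz": 0.0015,"fingers": 0}
    - {"rx": 0,"ry": 0,"rz": 0,"dx": 0,"dy": 0,"dz": 0.0015,"fingers": 0}
    - {"rx": 0,"ry": 0,"rz": 0,"dx": 0,"dy": 0,"dz": 0.001,"fingers": 0}

```text
time_s: 8.2
position: [0.5119, 0.2742, 0.0536]
tool_rot: [[-0.95, 0.312, 0.0], [0.312, 0.95, 0.0], [-0.0, 0.0, -1.0]]
ft_force: [0.5, -0.7, 3.1]
grip_width: -0.0
gripper_force: 1.5
```

Call:
arm_command:
  deltas:
    - {"rx": 0,"ry": 0,"rz": 0,"dx": 0,"dy": 0,"dz": 0.001,"fingers": 0}
    - {"rx": 0,"ry": 0,"rz": 0,"dx": 0,"dy": 0,"dz": 0.001,"fingers": 0}
    - {"rx": 0,"ry": 0,"rz": 0,"dx": 0,"dy": 0,"dz": 0,"fingers": 0}

```text
time_s: 8.5
position: [0.5119, 0.2742, 0.0515]
tool_rot: [[-0.95, 0.311, -0.0], [0.311, 0.95, 0.0], [0.0, 0.0, -1.0]]
ft_force: [0.3, 0.3, 0.6]
grip_width: 0.0002
gripper_force: 0.6
```

Call:
arm_command:
  deltas:
    - {"rx": 0,"ry": 0,"rz": 0,"dx": 0,"dy": 0,"dz": -0.005,"fingers": 0}
    - {"rx": 0,"ry": 0,"rz": 0,"dx": 0,"dy": 0,"dz": -0.015,"fingers": 0}
    - {"rx": 0,"ry": 0,"rz": 0,"dx": 0,"dy": 0,"dz": -0.03,"fingers": 0}
    - {"rx": 0,"ry": 0,"rz": 0,"dx": 0,"dy": 0,"dz": -0.03,"fingers": 0}
    - {"rx": 0,"ry": 0,"rz": 0,"dx": 0,"dy": 0,"dz": -0.02,"fingers": 0}
    - {"rx": 0,"ry": 0,"rz": 0,"dx": -0.005,"dy": -0.02,"dz": 0,"fingers": 0}
    - {"rx": 0,"ry": 0,"rz": 0,"dx": -0.01,"dy": -0.03,"dz": 0,"fingers": 0}
    - {"rx": 0,"ry": 0,"rz": 0,"dx": -0.01,"dy": -0.03,"dz": 0,"fingers": 0}
    - {"rx": 0,"ry": 0,"rz": 0,"dx": -0.01,"dy": -0.03,"dz": 0,"fingers": 0}
    - {"rx": 0,"ry": 0,"rz": 0,"dx": -0.01,"dy": -0.03,"dz": 0,"fingers": 0}
    - {"rx": 0,"ry": 0,"rz": 0,"dx": -0.01,"dy": -0.03,"dz": 0,"fingers": 0}
    - {"rx": 0,"ry": 0,"rz": 0,"dx": 0,"dy": -0.01,"dz": 0,"fingers": 0}

```text
time_s: 9.7
position: [0.5082, 0.0837, 0.1518]
tool_rot: [[-0.949, 0.314, 0.0], [0.314, 0.949, -0.0], [-0.0, -0.0, -1.0]]
ft_force: [-0.1, 0.8, -2.0]
grip_width: -0.0001
gripper_force: 0.0
```

Call:
arm_command:
  deltas:
    - {"rx": 0,"ry": 0,"rz": 0,"dx": 0,"dy": -0.01,"dz": 0.01,"fingers": 0}
    - {"rx": 0,"ry": 0,"rz": 0,"dx": 0,"dy": 0,"dz": 0.02,"fingers": 0}
    - {"rx": 0,"ry": 0,"rz": 0,"dx": 0,"dy": 0,"dz": 0.02,"fingers": 0}
    - {"rx": 0,"ry": 0,"rz": 0,"dx": 0,"dy": 0,"dz": 0.01,"fingers": 0}
    - {"rx": 0,"ry": 0,"rz": 0,"dx": 0,"dy": 0,"dz": 0,"fingers": 0}

```text
time_s: 10.2
position: [0.5043, 0.0769, 0.0907]
tool_rot: [[-0.95, 0.311, -0.002], [0.311, 0.95, 0.0], [0.002, -0.001, -1.0]]
ft_force: [0.2, 0.6, 0.5]
grip_width: 0.0004
gripper_force: 0.0
```

```bash
python3 d.py
python3 - <<'E'
from h import *
im=env.get_image("wrist");cv2.imwrite("pics/w3.png",im["color"])
for r in env.tip_of("cap_glass_top",im)[:2]:print(r["p"],r["location"],at_z(im,r["location"],.0597).round(4))
E
```

```text
10.2 [0.5043 0.0769 0.0907] F [0.2  0.57 0.52] w 0.00039510156826921524 q [ -4.6  26.7  92.6   0.   60.8 -76.5]
white tool delta to z=.065 [-0.0296 -0.1951  0.0258]
glass tool delta to z=.065 [-0.0021 -0.0041  0.0257]
green tool delta to z=.065 [0.0554 0.1892 0.0258]
0.74 [123.6, 137.8] [ 0.4183 -0.0105  0.0597]
0.71 [322.6, 239.2] [0.5078 0.073  0.0597]
```

View pics/w3.png

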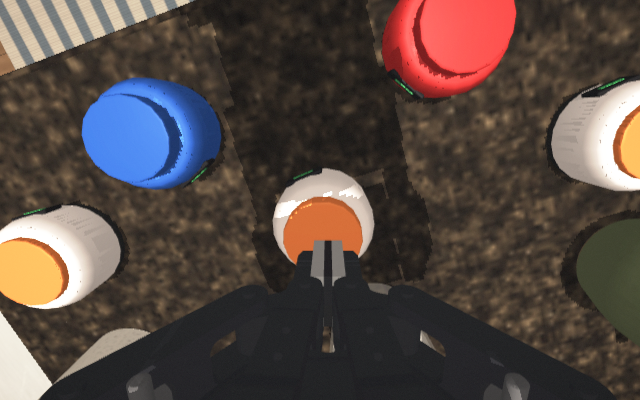

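The fingers are over the tumbler's orange cap at (322,235), 4 mm off centre. The blue (150,135) and red (450,40) look-alikes are well clear. I'll correct the offset and tap.

Call:
arm_command:
  deltas:
    - {"rx": 0,"ry": 0,"rz": 0,"dx": -0.001,"dy": -0.004,"dz": 0.012,"fingers": 0}
    - {"rx": 0,"ry": 0,"rz": 0,"dx": 0,"dy": 0,"dz": 0.01,"fingers": 0}
    - {"rx": 0,"ry": 0,"rz": 0,"dx": 0,"dy": 0,"dz": 0.003,"fingers": 0}
    - {"rx": 0,"ry": 0,"rz": 0,"dx": 0,"dy": 0,"dz": 0.0015,"fingers": 0}
    - {"rx": 0,"ry": 0,"rz": 0,"dx": 0,"dy": 0,"dz": 0.0015,"fingers": 0}
    - {"rx": 0,"ry": 0,"rz": 0,"dx": 0,"dy": 0,"dz": 0.0015,"fingers": 0}
    - {"rx": 0,"ry": 0,"rz": 0,"dx": 0,"dy": 0,"dz": 0.0015,"fingers": 0}
    - {"rx": 0,"ry": 0,"rz": 0,"dx": 0,"dy": 0,"dz": 0.0015,"fingers": 0}

```text
time_s: 11.1
position: [0.5048, 0.0724, 0.0592]
tool_rot: [[-0.95, 0.311, 0.0], [0.311, 0.95, -0.0], [-0.0, 0.0, -1.0]]
ft_force: [-0.9, -0.3, 3.3]
grip_width: -0.0003
gripper_force: 1.5
```

Call:
arm_command:
  deltas:
    - {"rx": 0,"ry": 0,"rz": 0,"dx": 0,"dy": 0,"dz": 0.0015,"fingers": 0}
    - {"rx": 0,"ry": 0,"rz": 0,"dx": 0,"dy": 0,"dz": 0.0015,"fingers": 0}
    - {"rx": 0,"ry": 0,"rz": 0,"dx": 0,"dy": 0,"dz": 0.0015,"fingers": 0}
    - {"rx": 0,"ry": 0,"rz": 0,"dx": 0,"dy": 0,"dz": 0.001,"fingers": 0}

```text
time_s: 11.5
position: [0.5048, 0.0724, 0.0536]
tool_rot: [[-0.95, 0.312, 0.0], [0.312, 0.95, 0.0], [-0.0, 0.0, -1.0]]
ft_force: [0.2, 0.9, 2.6]
grip_width: -0.0002
gripper_force: 1.5
```

Finish the press, then retreat up and look.

Call:
arm_command:
  deltas:
    - {"rx": 0,"ry": 0,"rz": 0,"dx": 0,"dy": 0,"dz": 0.001,"fingers": 0}
    - {"rx": 0,"ry": 0,"rz": 0,"dx": 0,"dy": 0,"dz": 0.001,"fingers": 0}
    - {"rx": 0,"ry": 0,"rz": 0,"dx": 0,"dy": 0,"dz": 0,"fingers": 0}

```text
time_s: 11.8
position: [0.5047, 0.0724, 0.0515]
tool_rot: [[-0.95, 0.312, -0.0], [0.312, 0.95, 0.0], [0.0, 0.0, -1.0]]
ft_force: [-0.1, 0.5, 0.7]
grip_width: -0.0002
gripper_force: 0.5
```

Call:
arm_command:
  deltas:
    - {"rx": 0,"ry": 0,"rz": 0,"dx": 0,"dy": 0,"dz": -0.005,"fingers": 0}
    - {"rx": 0,"ry": 0,"rz": 0,"dx": 0,"dy": 0,"dz": -0.015,"fingers": 0}
    - {"rx": 0,"ry": 0,"rz": 0,"dx": 0,"dy": 0,"dz": -0.03,"fingers": 0}
    - {"rx": 0,"ry": 0,"rz": 0,"dx": 0,"dy": 0,"dz": -0.03,"fingers": 0}
    - {"rx": 0,"ry": 0,"rz": 0,"dx": 0,"dy": 0,"dz": -0.03,"fingers": 0}
    - {"rx": 0,"ry": 0,"rz": 0,"dx": 0.02,"dy": -0.007,"dz": -0.03,"fingers": 0}
    - {"rx": 0,"ry": 0,"rz": 0,"dx": 0.03,"dy": -0.01,"dz": -0.02,"fingers": 0}
    - {"rx": 0,"ry": 0,"rz": 0,"dx": 0.03,"dy": -0.01,"dz": 0,"fingers": 0}
    - {"rx": 0,"ry": 0,"rz": 0,"dx": 0.02,"dy": -0.007,"dz": 0,"fingers": 0}
    - {"rx": 0,"ry": 0,"rz": 0,"dx": 0,"dy": 0,"dz": 0,"fingers": 0}

```text
time_s: 12.8
position: [0.3968, 0.0714, 0.2121]
tool_rot: [[-0.95, 0.311, -0.0], [0.311, 0.95, -0.0], [0.0, -0.0, -1.0]]
ft_force: [0.9, -0.0, -0.1]
grip_width: 0.0002
gripper_force: 0.0
```

Run:
```python
from h import *
P={}
for n in("scene","wrist"):
    im=env.get_image(n);h=cv2.cvtColor(im["color"],cv2.COLOR_BGR2HSV)
    cv2.imwrite(f"pics/{n}9.png",im["color"])
    if n=="scene":cv2.imwrite("pics/scene9c.png",cv2.resize(im["color"][160:310,200:420],None,fx=3.5,fy=3.5,interpolation=2))
    N,_,st,c=cv2.connectedComponentsWithStats(cv2.inRange(h,(8,170,130),(24,255,255)))
    for i in range(1,N):
        if st[i,4]>80:
            print(n,c[i].round(1),st[i,4],at_z(im,c[i],.0515).round(4));P.setdefault(n,[]).append(ray(im,c[i]))
```

```text
scene [447.7  99.9] 88 [ 0.6351 -0.9585  0.0515]
scene [295.1 244. ] 105 [0.5041 0.0722 0.0515]
scene [248.  276.9] 119 [0.51   0.2742 0.0515]
wrist [549.8 224.3] 1570 [0.511  0.273  0.0515]
wrist [370.1 271.1] 562 [0.5053 0.0842 0.0515]
wrist [185.6 296.1] 1199 [ 0.4717 -0.1162  0.0515]
```

View pics/scene9c.png

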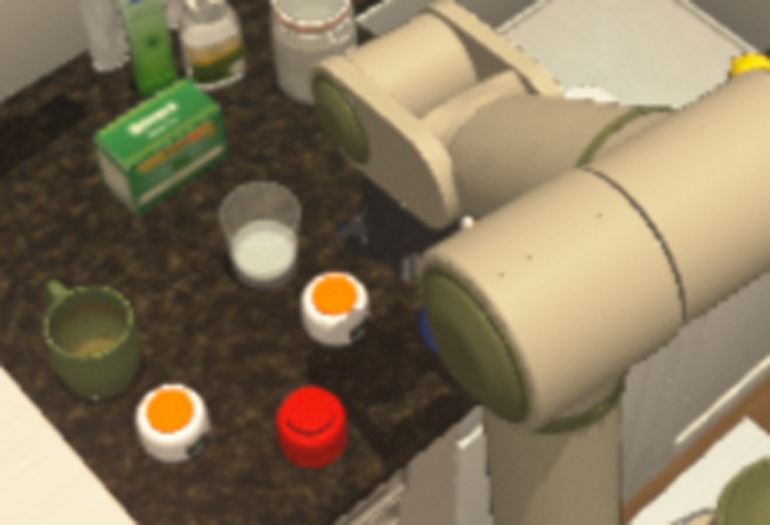

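View pics/wrist9.png

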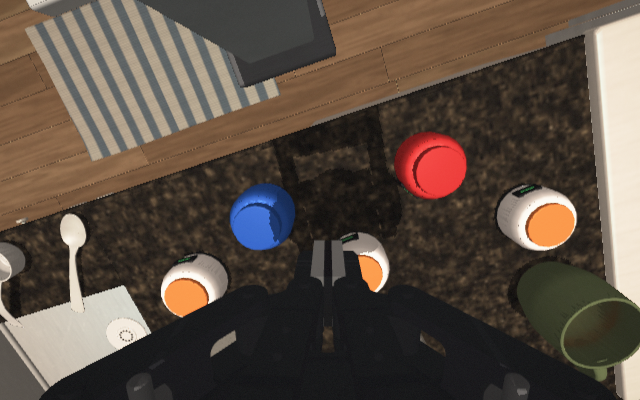

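The scene crop shows the green mug's cap (170,410) and the tumbler's cap (335,293) sitting low, with their timers not moved. In the wrist view the white mug's cap (186,296) is in place too. The hand is clear at z = 0.21, touching nothing.

```bash
python3 -c "
from rig import env
print(env.close_job())"
```

```text
the job is handed in; nothing more can be done
None
```

I tapped the three orange caps in order (white mug, green mug, tumbler), each to about 8.5 mm down by the measured fingertip height. The readings during the taps stayed around 3 N, the timers stayed in place, and I handed the job in with the hand clear; no verdict was returned.

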